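# Set one tier on the kiln shelf

## Task

Set up the kiln shelf for firing: stand the two short props upright on the two discs, one centred on each, and stand the small cup upright midway between them; then lay the narrow shelf strip level across both props, lined up with the discs and centred over the cup, and last lay the brown tile flat on the middle of the strip, lengthwise along it. Leave the tall prop and the white pot where they are.

Things in the scene. Friction and masses are not known exactly. Their poses are not given: they have to be found in the camera images.
- kiln_shelf: lower kiln shelf: grey slab with whitish top, 150 (x) x 270 (y, its long axis) x 15 mm thick, fixed flat on the table left or right of the vice, turned up to 0.45 rad. Origin at the centre of its underside, z up; its top is 15 mm above the origin. The midpoint between the two discs lies straight above its origin.
- disc_a: fixed terracotta disc, diameter 64 mm, 6 mm thick, lying on the kiln shelf 75 mm from its middle towards the shelf's +y end. Origin at the centre of its underside (15 mm above the table); its top is 6 mm higher.
- disc_b: the same disc, 75 mm from the shelf's middle towards the shelf's -y end.
- prop_1: short square kiln prop (post) of smooth white ceramic with a dark dot, the mouth of its core hole, on top; 36 x 36 mm, 50 mm tall, 0.12 kg. Origin at the centre of its underside, z up. Starts upright on the plywood board (12 mm thick, fixed, 220 x 320 mm), where props, cup and tile swap places.
- prop_2: second short prop, the same as prop_1, 36 x 36 x 50 mm; the two are interchangeable. Origin at the centre of its underside, z up. Starts upright on the plywood board (12 mm thick, fixed, 220 x 320 mm), where props, cup and tile swap places.
- bowl: small terracotta cup without handle, round, 56 mm outside diameter at the rim, narrower at the foot, 40 mm tall, wall 4 mm, 0.08 kg, open at the top. Origin at the centre of its underside, z up. Starts upright on the plywood board (12 mm thick, fixed, 220 x 320 mm), where props, cup and tile swap places.
- bar: narrow kiln shelf: flat grey slab strip 60 (x) x 210 (y, its long axis) x 10 mm thick, 0.22 kg; starts flat on the plywood board (12 mm thick), near one end of it. Origin at the centre of its underside, z up.
- tile: plain brown-red test tile 70 (x, its long axis) x 40 (y) x 8 mm thick, 0.04 kg; starts flat on the plywood board. Origin at the centre of its underside, z up. Swaps places with the props and the cup.
- tall_prop: odd square kiln prop (post) of smooth white ceramic with a dark dot, the mouth of its core hole, on top; 36 x 36 mm, 75 mm tall (not one of the pair), standing directly on the table at its far left; not to be used. Origin at the centre of its underside, z up.
- slip_pot: round white pot with brown contents, 72 mm diameter, 75 mm tall, standing at the far left of the table; bystander. Origin at the centre of its underside, z up.

How it is judged (in metres and radians):
On the way, in this order (a step that is already met when the one before it is completed fails the run):
1. both short props stand on the discs, one on each, and the cup stands midway between them (height (world z) of prop_1 between 0.018 and 0.024 m and angle between each of prop_1, prop_2, bowl's own z axis and vertical below 0.06 rad and height (world z) of prop_2 between 0.018 and 0.024 m and ((horizontal distance between prop_1 and disc_a below 0.015 m and horizontal distance between prop_2 and disc_b below 0.015 m) or (horizontal distance between prop_1 and disc_b below 0.015 m and horizontal distance between prop_2 and disc_a below 0.015 m)) and height (world z) of bowl between 0.012 and 0.018 m and horizontal distance between bowl and kiln_shelf below 0.015 m), for 0.2 s.
2. the strip lies level across both props (all of step 1 and height (world z) of bar between 0.068 and 0.074 m and angle between bar's own z axis and vertical below 0.06 rad and horizontal distance between bar and kiln_shelf below 0.015 m and angle between the y axis of bar and the y axis of kiln_shelf, either way round below 0.14 rad), for 0.2 s.
At the end, for the whole second after the job is handed in: Short props upright, one on each disc (15 mm); cup upright midway between (15 mm); strip level on both props, centred on the kiln shelf (15 mm) and parallel to it (0.14 rad); tile flat on the strip's middle (15 mm), lengthwise along it (0.2 rad); all released and at rest (all of step 2 and height (world z) of tile between 0.078 and 0.084 m and angle between tile's own z axis and vertical below 0.06 rad and horizontal distance between tile and bar below 0.015 m and angle between the x axis of tile and the y axis of bar, either way round below 0.2 rad and linear speed of each of prop_1, prop_2, bowl, bar, tile below 0.02 m/s); the robot touches nothing.
It fails at once if the tall prop is moved more than 20 mm (distance of tall_prop from where it was at the start of the episode above 0.02 m).
It fails at once if the white pot is moved more than 20 mm (distance of slip_pot from where it was at the start of the episode above 0.02 m).
It also fails if it takes over 144 s, if anything falls off the work surface, if the arm or the gripper's body presses on something with over 40 N, if the wrist force passes 120 N, or if a joint passes its speed limit or range.

## Robot

A 7-joint arm with a two-finger parallel gripper is mounted at the origin on a cart in front of the work surface, level with it; the furniture and walls round the work are solid. World frame = base frame: x ahead of the robot, y to its left, z up, the work surface at z = 0. Lengths are in m, angles in degrees, forces in N, time in s.
With the tool pointing down it reaches from about 0.35 to 0.775 m from the base axis. Payload 3.1 kg.
Tool frame: the origin (TCP) lies on the centre line of the jaws, within the pads' length; the fingertips stand 17 mm ahead of it and the grasp point (between the pads) lies 2 mm behind it (robot.tip_reach is the distance from the TCP to the fingertips, in m); z points along the fingers, y is the direction in which the jaws open and shut (so a half turn about z gives the same grasp; the last joint's range is limited). The gripper opens to 85 mm and grips with 20 to 120 N. Pads are 22 mm wide; open, the fingers measure 114 mm over their backs; the gripper's body (76 mm by 85 mm) begins 54 mm behind the grasp point. The pads swing forward as they close: fully open they stand 13 mm farther back than shut.
Start: joints at [62.069, 17.813, 0.802, 86.603, -0.252, 75.585, -1.558], TCP at [0.237, -0.496, 0.248] pointing down, gripper open.
Joint ranges: [-154.91, 154.91], [-16.99, 109.72], [-72.82, 74.43], [7.12, 147.25], [-82.49, 262.49], [11.32, 116.49], [-174.64, 174.64]. Speed limits (degrees/s): [159.86, 159.86, 180, 180, 180, 180, 180].

## Interface

Orientations are given as [roll, pitch, yaw] about the fixed x, y, z axes, in that order (R = Rz(yaw) Ry(pitch) Rx(roll)).
In Python, from station import robot, fingers, vision, workorder, recognise gives the robot as it stands. Calls block until the motion is done:
- robot.move_to(position, orientation): joint-space move of the TCP to a pose.
- robot.line_to(position, orientation=None, velocity=0.15, f_stop=None): straight line of the TCP; orientation=None keeps the orientation; velocity is the mean speed in m/s. With f_stop (N) it stops when the force on the tool has changed by that much, and returns True; else False.
- robot.move_j(angles): joint-space move.
- fingers.gripper_to(opening, force=None): opening from 0.0 (shut) to 1.0 (fully open); force is the grip in N (None keeps the last); returns when the fingers have stopped.
- robot.pause(seconds).
- robot.inverse_kinematics(position, orientation): joint angles nearest the present ones, or None.
- vision.grab_frame(name): name is "side" or "top" or "wrist"; returns the picture (420x560x3 uint8, red, green, blue); there is no depth.
- vision.calibration(name): a dict with "mtx" (3x3 intrinsics, pixels), "k1" (the pictures are not rectified: a ray, as slopes to the right and down, at radius r is drawn at 1 + k1 r^2 times it, then the intrinsics apply), "extrinsics" (4x4, takes a point from world to camera coordinates); the wrist camera has in their place "T_tool_cam" (4x4, takes a point from camera to tool coordinates, whose origin is the TCP and whose axes are the flange's). Camera axes: x right, y up, looking along -z (the intrinsics and any distortion apply to the point x, -y, -z); pixel columns grow to the right and rows downward; lengths in m; the calibration is good to about 2 mm. A picture is of the moment at which its call begins: read the wrist's pose just before it. calibration takes no time and is no camera call.
A pose or a line that the arm cannot do raises robot.PlanningError and nothing moves.
- workorder.close_job(): hands the job in, once; it reports no verdict.
Trained networks look in the newest picture that a camera, given by its name, has taken for a name from the list of things; names that differ only in an ending like _2 or _b are one class to them, and where a whole thing is asked for, a point or a joint stands for the part that bears it (a point fixed in the world has none). Each returns a list of dicts, best first, with "p" (0 to 1); they miss things now and then, are a little off and sometimes report something else, mostly with a low value. They report only what shows in the picture. A call takes as long as a camera call.
- recognise(label, camera): "rect" ([centre column, centre row, width, height] in pixels, round what is visible of it).
Readings, each from a call of its own:
- robot.current_time_s(): time.
- robot.current_joint_positions(): joint angles.
- robot.current_dq(): joint speeds.
- robot.current_joint_torque(): joint torques, N m.
- robot.current_tool_pos(): TCP position.
- robot.current_eef_rot(): TCP orientation.
- robot.current_contact_force(): force on the tool from outside, world axes, zero at the start.
- robot.current_torque(): the same for the moment, N m.
- robot.current_finger_gap(): opening from 0.0 (shut) to 1.0 (fully open).
Only numpy, scipy, OpenCV 4.12 (cv2) and the standard library are available. Lean on these libraries where they do the work, as an engineer would, in place of code of your own. Each camera call takes 0.05 s, during which the arm holds its last target. There are 200 camera calls.

## Working session

There is one attempt and no reset: what is moved stays moved. The work goes in short steps, each a Python script; the robot and the scene stay as the last script left them, time stands still between calls to the robot, and variables do not carry over. Pictures are saved under pics/ and viewed, about 12 in all and at most 16, crops included, and the job is handed in when it is done.

```bash
mkdir -p pics; ls
python3 - <<'E'
from station import robot, fingers, vision, workorder, recognise
import cv2
for n in ["top","side"]:
    im=vision.grab_frame(n); cv2.imwrite(f"pics/{n}0.png",im[:,:,::-1])
    print(n,vision.calibration(n))
    for l in ["kiln_shelf","disc_a","prop_1","bowl","bar","tile","tall_prop","slip_pot"]:
        print(l,[(round(d["p"],2),[round(x) for x in d["rect"]]) for d in recognise(l,n)][:4])
print(vision.calibration("wrist"),robot.tip_reach,robot.current_time_s(),robot.current_eef_rot())
E
```

```text
pics
top {'mtx': array([[379.56883397,   0.        , 275.54234623],
       [  0.        , 379.56883397, 210.43894894],
       [  0.        ,   0.        ,   1.        ]]), 'k1': 0.0370861345298404, 'extrinsics': array([[-0.03465827, -0.99938328,  0.00564567,  0.11311771],
       [ 0.97114598, -0.03234421,  0.23628234, -0.49399494],
       [-0.23595401,  0.0136719 ,  0.97166804, -1.07493332],
       [ 0.        ,  0.        ,  0.        ,  1.        ]])}
kiln_shelf [(0.93, [385, 216, 91, 51])]
disc_a [(0.88, [410, 216, 20, 19]), (0.6, [361, 215, 18, 22])]
prop_1 [(0.63, [230, 236, 13, 15]), (0.45, [190, 244, 20, 17])]
bowl [(0.55, [188, 210, 18, 19])]
bar [(0.85, [269, 224, 25, 70])]
tile [(0.68, [231, 208, 18, 23])]
tall_prop [(0.79, [129, 196, 20, 20])]
slip_pot [(0.87, [116, 247, 33, 24])]
side {'mtx': array([[442.53473523,   0.        , 271.43256185],
       [  0.        , 442.53473523, 212.08244696],
       [  0.        ,   0.        ,   1.        ]]), 'k1': -0.0579519160244093, 'extrinsics': array([[-0.99994543, -0.01028846, -0.00181431,  0.47429604],
       [ 0.00465711, -0.594
[... 435 characters left out ...]
4, 256, 24, 24])]
tall_prop [(0.7, [230, 337, 21, 40])]
slip_pot [(0.65, [304, 349, 35, 46])]
{'mtx': array([[296.99782462,   0.        , 282.22608816],
       [  0.        , 296.99782462, 204.23614679],
       [  0.        ,   0.        ,   1.        ]]), 'k1': -0.06016724270210483, 'T_tool_cam': array([[ 7.21903078e-05,  9.51427602e-01,  3.07872560e-01,
         7.95796195e-02],
       [ 9.99999979e-01, -1.03324020e-05, -2.02550607e-04,
        -3.72601124e-04],
       [-1.89531175e-04,  3.07872568e-01, -9.51427583e-01,
        -1.26089445e-01],
       [ 0.00000000e+00,  0.00000000e+00,  0.00000000e+00,
         1.00000000e+00]])} 0.017 0.9 [-1.79999999e+02  1.69337220e-03  2.55451892e+01]
```

```bash
cat > h.py <<'E'
from station import robot, fingers, vision, workorder, recognise
import cv2, numpy as np
from scipy.spatial.transform import Rotation as Ro
def ext(n):
    """camera centre and world->cam rotation; wrist: at the present pose"""
    c=vision.calibration(n)
    if n=="wrist":
        T=np.eye(4);T[:3,:3]=Ro.from_euler('xyz',robot.current_eef_rot(),degrees=True).as_matrix();T[:3,3]=robot.current_tool_pos()
        return c,np.linalg.inv(T@c["T_tool_cam"])
    return c,c["extrinsics"]
def ray(c,px):
    K=c["mtx"];d=np.array([(px[0]-K[0,2])/K[0,0],(px[1]-K[1,2])/K[1,1]]);s=d.copy()
    for _ in range(10): s=d/(1+c["k1"]*(s@s))
    return np.array([s[0],-s[1],-1.])
def world(ce,px,z):
    c,E=ce;R=E[:3,:3];o=-R.T@E[:3,3];d=R.T@ray(c,px)
    return (o+d*(z-o[2])/d[2])[:2]
def pix(ce,P):
    c,E=ce;p=E[:3,:3]@np.asarray(P)+E[:3,3];s=np.array([p[0],-p[1]])/-p[2]
    s=s*(1+c["k1"]*(s@s));return s*c["mtx"][0,0]+c["mtx"][:2,2]
E
python3 - <<'E'
from h import *
a=cv2.imread("pics/top0.png")[140:300,80:460]; cv2.imwrite("pics/t1.png",cv2.resize(a,None,fx=2.1,fy=2.1,interpolation=2))
ce=ext("top")
for n,p,z in [("shelf",(385,216),.015),("discA",(410,216),.021),("discB",(361,215),.021),("p",(230,236),.04),("p",(190,244),.04),("bowl",(188,210),.03),("bar",(269,224),.02),("tile",(231,208),.02),("tall",(129,196),.04),("pot",(116,247),.04)]: print(n,world(ce,p,z).round(3))
ce=ext("side")
for n,p,z in [("shelf",(271,168),.015),("discA",(271,150),.021),("discB",(270,175),.021),("p",(290,247),.04),("p",(296,278),.04),("bowl",(257,282),.03),("bar",(274,226),.02),("tile",(254,256),.02),("tall",(230,337),.04),("pot",(304,349),.04)]: print(n,world(ce,p,z).round(3))
E
```

```text
shelf [ 0.479 -0.242]
discA [ 0.475 -0.316]
discB [ 0.484 -0.167]
p [0.428 0.235]
p [0.408 0.353]
bowl [0.515 0.363]
bar [0.465 0.117]
tile [0.519 0.233]
tall [0.562 0.54 ]
pot [0.407 0.569]
shelf [ 0.478 -0.213]
discA [ 0.479 -0.335]
discB [ 0.481 -0.155]
p [0.422 0.244]
p [0.409 0.362]
bowl [0.507 0.367]
bar [0.465 0.128]
tile [0.519 0.259]
tall [0.559 0.543]
pot [0.399 0.573]
```

View pics/t1.png

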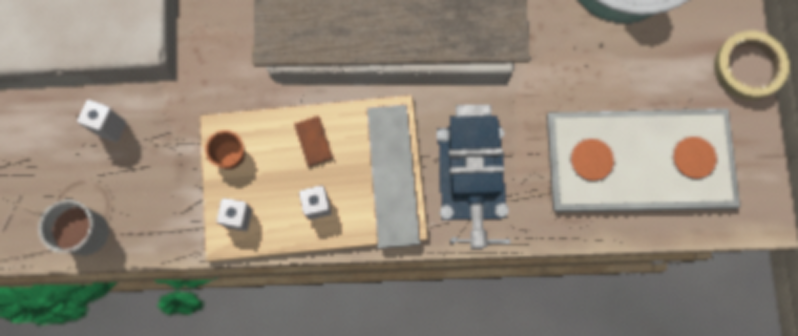

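View pics/side0.png

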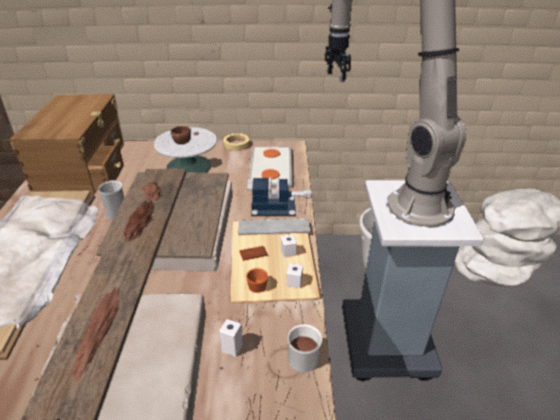

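Run:
```python
from h import *
import pickle
D=[180,0,0]
for n,p in [("shelf",(0.5,-0.24,0.3)),("board",(0.5,0.24,0.33))]:
    if n=="board": robot.move_to((0.5,0,0.4),D)
    robot.move_to(p,D); ce=ext("wrist"); im=vision.grab_frame("wrist"); cv2.imwrite(f"pics/w_{n}.png",im[:,:,::-1])
    pickle.dump(ce,open(f"ce_{n}.pkl","wb"))
    for l,z in ([("kiln_shelf",.015),("disc_a",.021)] if n=="shelf" else [("prop_1",.04),("bowl",.035),("bar",.022),("tile",.02)]):
        for d in recognise(l,"wrist")[:3]: print(l,round(d["p"],2),np.round(d["rect"]),world(ce,d["rect"][:2],z).round(3))
print(robot.current_time_s(),robot.current_joint_positions())
```

```text
kiln_shelf 0.9 [282. 173. 199. 109.] [ 0.491 -0.242]
disc_a 0.8 [337. 179.  42.  44.] [ 0.484 -0.318]
disc_a 0.76 [230. 181.  47.  44.] [ 0.481 -0.168]
prop_1 0.73 [207. 225.  38.  36.] [0.414 0.351]
prop_1 0.73 [282. 217.  28.  32.] [0.426 0.237]
prop_1 0.67 [ 66. 233.  73.  56.] [0.4   0.579]
bowl 0.83 [190. 165.  43.  40.] [0.504 0.37 ]
bar 0.55 [357. 181.  48. 134.] [0.477 0.125]
tile 0.86 [278. 150.  36.  54.] [0.524 0.243]
4.6833 [  -8.72671992   18.69737236  -25.85807093   75.73793441    8.09725174
   87.3086225  -123.94606299]
```

View pics/w_shelf.png

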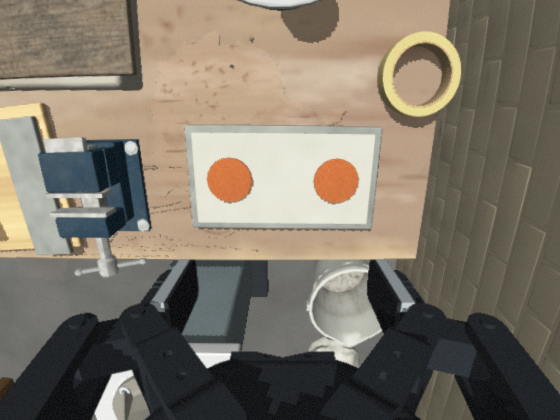

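View pics/w_board.png

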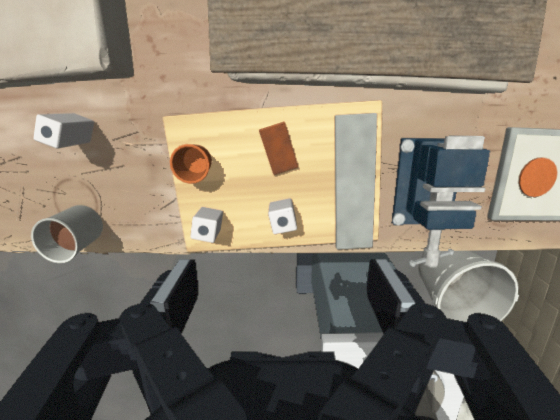

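Run:
```python
from h import *
import pickle
def rect(ce,m,z):
    cs=max(cv2.findContours(m.astype('uint8'),0,1)[0],key=cv2.contourArea)[:,0,:]
    w=np.array([world(ce,p,z) for p in cs.astype(float)])*1000
    (cx,cy),(a,b),t=cv2.minAreaRect(w.astype('float32'))
    if a<b: a,b,t=b,a,t+90
    return np.round([cx,cy,a,b,t],1)   # long axis at t deg from world x
def sub(m,u,v,r):
    o=np.zeros_like(m);o[v-r:v+r,u-r:u+r]=m[v-r:v+r,u-r:u+r];return o
ce=pickle.load(open("ce_shelf.pkl","rb"));im=cv2.imread("pics/w_shelf.png").astype(int);b,g,r=im[...,0],im[...,1],im[...,2]
red=(r-b>100)&(r>150)
for u,v in((230,181),(337,180)):print("disc",rect(ce,sub(red,u,v,30),.021))
s=(b>190);s[:125]=0;s[232:]=0;s[:,:185]=0;s[:,385:]=0;s|=(red&(np.arange(420)[:,None]>125)&(np.arange(420)[:,None]<232)&(np.arange(560)>185)&(np.arange(560)<380))
print("shelf top",rect(ce,s,.015))
ce=pickle.load(open("ce_board.pkl","rb"));im=cv2.imread("pics/w_board.png").astype(int);b,g,r=im[...,0],im[...,1],im[...,2]
for p in((186,158),(278,148),(355,180),(212,215),(288,207),(282,222),(230,205)):print(p,im[p[1],p[0]])
red=(r-b>50)&(r<190)&(g<95)
print("tile",rect(ce,sub(red,279,149,34),.02))
print("bowl",rect(ce,sub((r-g>60)&(g<115)|((r-g>30)&(r<120)),190,163,26),.052))
gray=(abs(r-b)<25)&(r>100)&(r<200);print("bar",rect(ce,gray&(np.arange(560)>325)&(np.arange(560)<383)&(np.arange(420)[:,None]>105),.022))
for u,v in((207,222),(283,220)):
    print("prop",rect(ce,sub((b>215),u,v,26),.062))
v=[im[100:260,160:385]];cv2.imwrite("pics/c.png",cv2.resize(v[0].astype('uint8'),None,fx=3.5,fy=3.5,interpolation=2))
```

```text
disc [ 483.3 -166.5   60.9   60.8  133.5]
disc [ 480.9 -316.4   61.    60.9   46.3]
shelf top [ 481.7 -241.3  251.   130.9   89.2]
(186, 158) [ 41  68 116]
(278, 148) [ 50  88 150]
(355, 180) [176 184 178]
(212, 215) [156 160 163]
(288, 207) [198 200 203]
(282, 222) [105 102  94]
(230, 205) [156 217 242]
tile [524.7 241.9  68.2  38.   17.4]
bowl [509.5 364.4  53.7  48.7  89.3]
bar [469.6 127.7 209.3  59.4   3.2]
prop [416.6 352.4  33.5  32.8 167.6]
prop [429.6 238.2  33.5  32.8  12. ]
```

View pics/c.png

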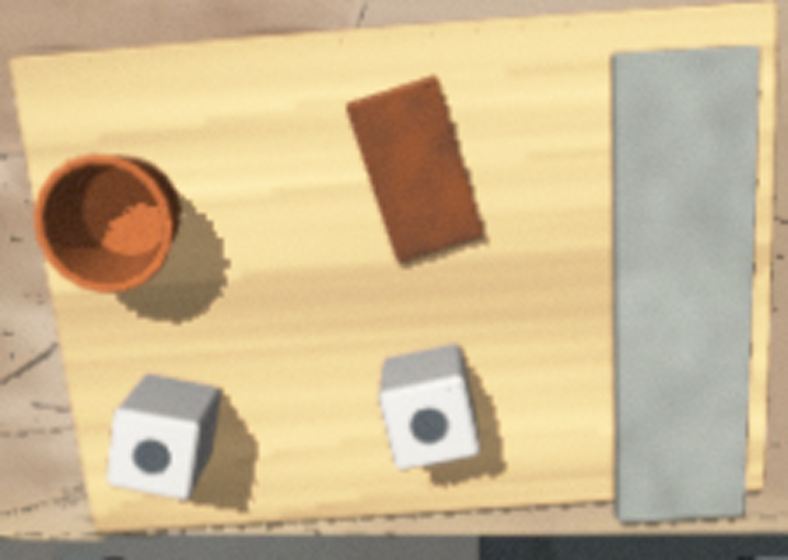

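```bash
cat >> h.py <<'E'
S=np.array([.4821,-.2414]);U=np.array([.0024,.1499]);U=U/np.hypot(*U);YS=89.1  # shelf centre, its y axis
PROPS=[((.4166,.3524),-12.4),((.4296,.2382),12.)]
HI=.25
def status(t): print(t,"t",round(robot.current_time_s(),1),"gap",round(robot.current_finger_gap()*85,1),"z",round(robot.current_tool_pos()[2],4))
def pick(xy,yaw,z,op,force):
    robot.move_to((*xy,HI),[180,0,yaw]); fingers.gripper_to(op/85)
    robot.line_to((*xy,z+.03),velocity=.25)
    if robot.line_to((*xy,z),velocity=.08,f_stop=8): status("CONTACT in pick")
    fingers.gripper_to(0,force); status("gripped")
    robot.line_to((*xy,HI),velocity=.25); status("lifted")
def place(xy,yaw,z,op):
    robot.move_to((*xy,HI),[180,0,yaw])
    robot.line_to((*xy,z+.02),velocity=.2)
    print("touch",robot.line_to((*xy,z-.004),velocity=.03,f_stop=3)); status("down")
    fingers.gripper_to(op/85); robot.pause(.1)
    robot.line_to((*xy,HI),velocity=.2); status("up")
E
python3 - <<'E'
from h import *
import pickle
ce=pickle.load(open("ce_board.pkl","rb"))
print("bowl",world(ce,(190,163.9),.052),"vice base",world(ce,(400,140),.01),"vice body",world(ce,(414,165),.08))
for y in (90,-90): print(y,[robot.inverse_kinematics((*p,z),[180,0,y]) is not None for p in (S,(.51,.365)) for z in(.04,.25)],np.round(robot.inverse_kinematics((*S,.1),[180,0,y]),0))
for i in (0,1):
    xy,yaw=PROPS[i]
    pick(xy,yaw,.012+.028,70,40)
    place(S+U*.075*(-1 if i==0 else 1),YS-90,.021+.028,56)
E
```

```text
bowl [0.50932749 0.36440191] vice base [0.5367629  0.06114008] vice body [0.51187882 0.06683979]
90 [True, True, True, True] [ 40.  26. -20.  99.  10.  57.  16.]
-90 [True, True, True, True] [  26.   24.   -1.  100.    1.   56. -156.]
gripped t 7.5 gap 35.5 z 0.0406
lifted t 8.5 gap 35.5 z 0.2482
touch True
down t 12.5 gap 35.3 z 0.0495
up t 14.1 gap 56.4 z 0.2486
gripped t 18.2 gap 35.7 z 0.0406
lifted t 19.2 gap 35.5 z 0.2483
touch True
down t 22.4 gap 35.5 z 0.0496
up t 24.0 gap 55.9 z 0.2487
```

Run:
```python
from h import *
pick((.5093,.3644),YS,.012+.026,80,25)
place(S,YS,.015+.026,76)
robot.move_to((.5,-.24,.3),[180,0,0]); ce=ext("wrist"); im=vision.grab_frame("wrist"); cv2.imwrite("pics/w2.png",im[:,:,::-1])
for l,z in (("prop_1",.05),("bowl",.05)):
    for d in recognise(l,"wrist")[:3]: print(l,round(d["p"],2),world(ce,d["rect"][:2],z).round(3))
a=im[110:250,170:400,::-1].copy()
for q,z in ((S,.055),(S+U*.075,.071),(S-U*.075,.071)):
    p=pix(ce,(*q,z));print(p.round(1));cv2.drawMarker(a,tuple(int(round(x)) for x in p-[170,110]),(255,0,255),0,5)
cv2.imwrite("pics/c2.png",cv2.resize(a,None,fx=3.4,fy=3.4,interpolation=2))
```

```text
gripped t 28.1 gap 53.8 z 0.0389
lifted t 29.1 gap 54.2 z 0.2482
touch True
down t 33.0 gap 54.1 z 0.0419
up t 34.6 gap 75.9 z 0.2488
prop_1 0.66 [ 0.481 -0.164]
bowl 0.87 [ 0.479 -0.242]
[284.  187.1]
[223.4 189.4]
[344.5 191.4]
```

View pics/c2.png

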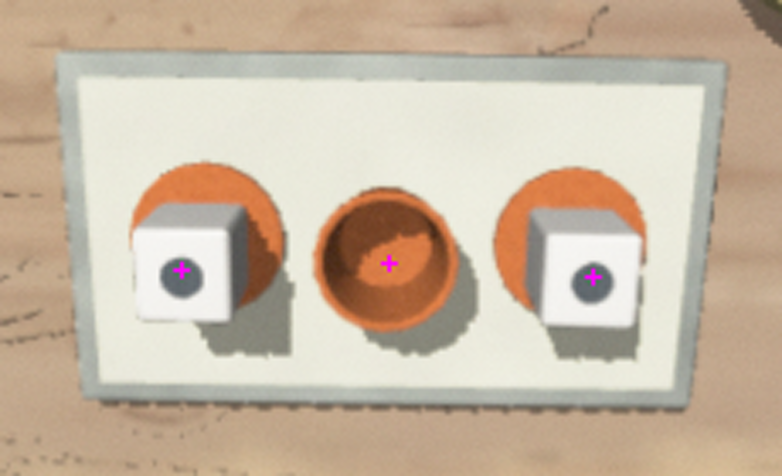

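```bash
cat >> h.py <<'E'
def pick_flat(xy,yaw,op,lift,force):
    robot.move_to((*xy,HI),[180,0,yaw]); fingers.gripper_to(op/85)
    robot.line_to((*xy,.05),velocity=.25)
    c=robot.line_to((*xy,.020),velocity=.02,f_stop=4); z0=robot.current_tool_pos()[2]; print("touch",c,z0)
    robot.line_to((*xy,z0+lift),velocity=.05); fingers.gripper_to(0,force); status("gripped")
    zg=robot.current_tool_pos()[2]; robot.line_to((*xy,HI),velocity=.15); status("lifted"); return zg-.012
E
python3 - <<'E'
from h import *
o=pick_flat((.4696,.1277),3.2,71,.0045,60); print(o); open("off","w").write(str(o))
im=vision.grab_frame("wrist"); cv2.imwrite("pics/w3.png",im[:,:,::-1])
E
```

```text
touch True 0.020995485586392262
gripped t 40.4 gap 57.6 z 0.0259
lifted t 42.1 gap 57.7 z 0.2491
0.013907322965630825
```

View pics/w3.png

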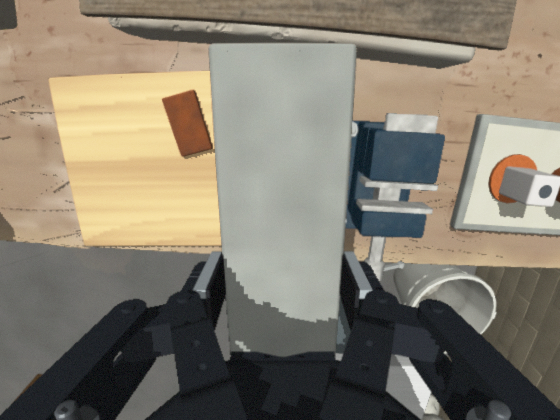

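Run:
```python
from h import *
o=float(open("off").read()); ce=ext("wrist"); zt=robot.current_tool_pos()[2]-o+.01
c=[world(ce,p,zt) for p in((210,44),(356,44))]; t=np.array(robot.current_tool_pos()[:2])
a=np.radians(3.2); d=(np.mean(c,0)-t)@[np.cos(a),np.sin(a)]-.105; print(c,"width",np.hypot(*(c[0]-c[1])),"bar ahead of TCP by",d)
d=float(np.clip(d,-.008,.008)) if abs(d)>.004 else 0
place(S-U*d,YS,.071+o,70)
```

```text
[array([0.57176743, 0.16247184]), array([0.57503062, 0.10447024])] width 0.0580933237125878 bar ahead of TCP by -0.0005268131152496996
touch True
down t 45.5 gap 57.7 z 0.0849
up t 46.9 gap 69.7 z 0.2489
```

Run:
```python
from h import *
robot.move_to((.48,-.24,.3),[180,0,0]); ce=ext("wrist"); im=vision.grab_frame("wrist")
a=im[:260,150:420,::-1].copy()
V=np.array([U[1],-U[0]])
poly=np.array([pix(ce,(*(S+i*V*.03+j*U*.105),.081)) for i,j in((1,1),(1,-1),(-1,-1),(-1,1))])
cv2.polylines(a,[np.round(poly-[150,0]).astype(int)],True,(255,0,255),1)
cv2.imwrite("pics/c4.png",cv2.resize(a,None,fx=2.3,fy=2.3,interpolation=2))
```

```text
(no output)
```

View pics/c4.png

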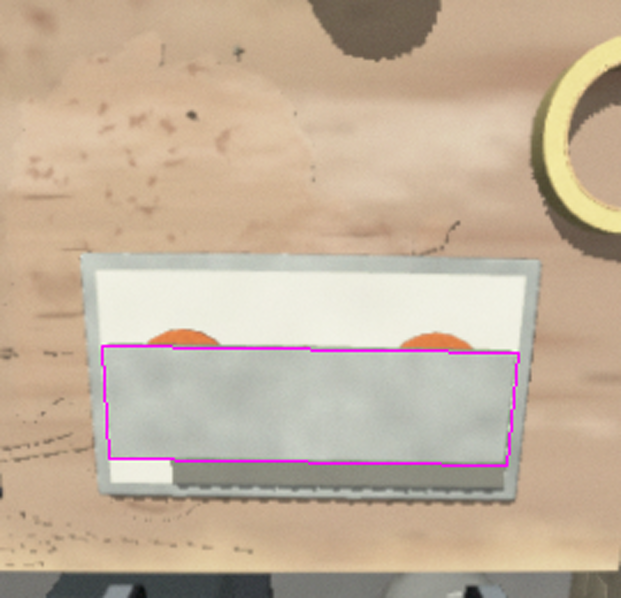

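The strip fills the predicted outline on all four sides, so it is level and centred. The tile is next.

Run:
```python
from h import *
o=pick_flat((.5247,.2419),17.4,54,.0035,30); print(o)
if robot.current_finger_gap()*85>30:
    place(S,YS,.081+o,54)
    robot.move_to((.48,-.24,.3),[180,0,0]); ce=ext("wrist"); im=vision.grab_frame("wrist")
    a=im[:260,150:420,::-1].copy(); V=np.array([U[1],-U[0]])
    for x,y,z in((.03,.105,.081),(.02,.035,.089)):
        poly=np.array([pix(ce,(*(S+i*V*x+j*U*y),z)) for i,j in((1,1),(1,-1),(-1,-1),(-1,1))])
        cv2.polylines(a,[np.round(poly-[150,0]).astype(int)],True,(255,0,255),1)
    cv2.imwrite("pics/c5.png",cv2.resize(a,None,fx=2.3,fy=2.3,interpolation=2))
    side=vision.grab_frame("side")[120:220,210:330,::-1]; cv2.imwrite("pics/s5.png",cv2.resize(side,None,fx=5,fy=5,interpolation=2))
```

```text
touch True 0.025376695489438997
gripped t 52.9 gap 39.0 z 0.0288
lifted t 54.5 gap 38.5 z 0.2489
0.016785128780121807
touch True
down t 57.9 gap 38.6 z 0.0977
up t 59.2 gap 54.1 z 0.2488
```

View pics/c5.png

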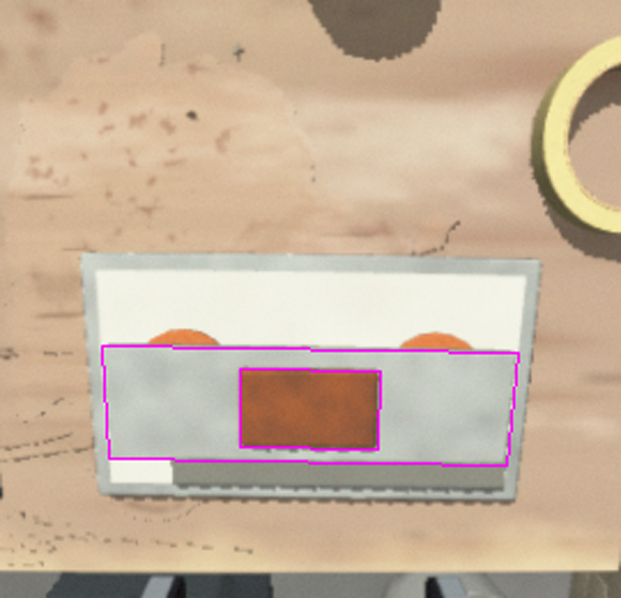

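View pics/s5.png

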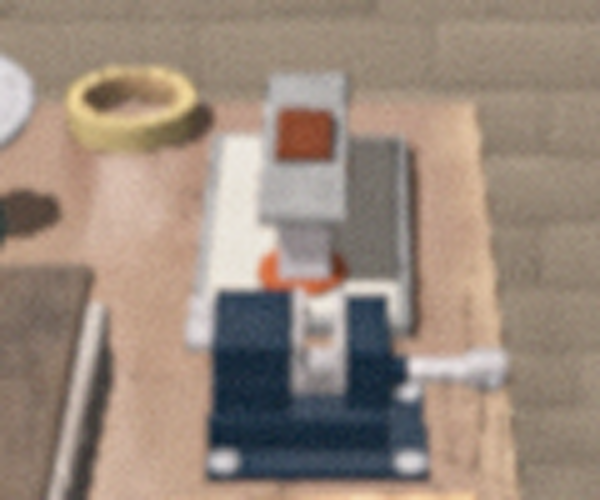

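The tile fills its predicted outline and the side view shows the strip level on the props, with the gripper well clear.

```bash
python3 -c "
from h import *
workorder.close_job()"
```

```text
the job is handed in; nothing more can be done
```

The kiln shelf is set up as asked, and I handed the job in at about 60 s on the robot's clock. The hand-in reports no verdict, so the checks below are my own.

- **Props and cup:** I placed the two short props on the discs and stood the cup midway between them. In a wrist picture taken afterwards, the dots on the props and the cup's rim were within about 3 mm of where they should be.
- **Strip:** It touched down at exactly the height expected for lying on both props. In the wrist picture its edges matched the outline I predicted for a level, centred strip.
- **Tile:** It also touched down at the expected height, and its outline matched the prediction on the middle of the strip, lengthwise along it. The side view agreed that the strip is level.
- **Left alone:** I never went near the tall prop or the white pot. I didn't measure them again at the end.

No check failed. The detector reported only one of the two placed props, and I confirmed the other by eye in the picture. I couldn't look at the cup again once the strip covered it.

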